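Lock the tilting carving stand with its pin

TASK

The small carving stand has been left tilted up: press its work board fully down onto its stop, then lock it there by pushing the red-handled steel pin from the tool rack through the brass cheek, the lug of the board and the steel cheek, until the red handle is up against the brass cheek. Its handle sits under the rack's roof, where it cannot be gripped, so the pin has to come out by its rod and be taken again by the handle; the low dark block with the cork top is free for putting it down. Let go of everything at the end and leave the other tools and things on the bench where they are.

Things in the scene. Friction and masses are not known exactly. Their poses are not given: they have to be found in the camera images.
- pin_handle (a point): The locking pin, at the centre of its red handle, a square bar 70 (along x) x 22 x 22 mm. A steel rod leaves the middle of its -x end. x points from the rod's tip towards the handle's far end, z up. At the start it lies in one of the rack's three lanes, rod pointing out of the rack's front, axis 25 mm above the table. About 0.2 kg (varies by a third).
- pin_shoulder (a point): Where the rod enters the handle, on the pin's axis: the flat -x end of the handle, 35 mm from the handle's centre; axes as the handle's. The centre of mass lies about 15 mm behind this point, inside the handle, so that the pin lies level on its handle with the rod overhanging. In the rack this point is 6 to 18 mm inside the front.
- pin_tip (a point): Tip of the pin's rod, on its axis; axes as the handle's. Bright round steel rod, 10 mm diameter, 95 mm long from the shoulder along -x, the last 10 mm tapering to 5 mm diameter. Handle's centre is 130 mm from here along +x.
- jig: The carving stand, fixed; origin on the table below the pin hole, midway between the cheeks, z up. Green base 250 x 150 x 15 mm (x -40..210, y +-75). Two upright cheeks at x = 0, 36 mm wide, 12 thick, 93 tall: brass at y 24..36, steel at y -36..-24. The board's hinge runs along y at x = 50, 75 mm above the table; board and carving stay below 102 mm when down.
- bush_mouth (a point): Centre of the hole in the brass cheek, at its outer (+y) face, (0, 36, 75) mm in the stand; axes as the stand's. The pin goes in here along -y. Both cheeks have a 12.5 mm round hole on this line, chamfered on the +y side; the board's steel lug between them (y -6..6 mm) has a 14 mm hole, in line with theirs only when the board is fully down.
- board (a joint): Tilt of the work board, rad: 0 = fully down on its stop (level), grows as its free (+x) edge rises. Stiff friction hinge: stays where it is left, takes about 5 N at the edge strip to push down. Plywood 148 x 140 x 18 mm; a 12 mm thick carved piece, its rosette up to 3 mm higher, is fixed on it.
- board_edge (a point): Middle of the bare strip (50 mm wide) by the free edge of the work board, on its upper face, 125 mm from the hinge; the place to press. 84 mm above the table when the board is down. Turns with the board.
- rack_front (a point): Light wooden tool rack, fixed, 166 mm wide, 100 deep, 58 tall over its roof. This point: middle of the front edge of its floor, 14 mm above the table; x points into the rack. Three lanes along x, centred at y = -52, 0, 52 mm, 46 to 51 mm wide, 34 mm high under the roof. Pin in one lane, chisels in the others, rod and blades standing out of the front.
- rest: The put-down block, fixed: dark wood 80 (x) x 60 (y) mm, 30 mm tall, flat cork top. Origin under its centre on the table, z up.
- chisel_a: Chisel with brown wood handle in a rack lane, handle 75 x 22 x 22 mm, flat blade 12 mm wide sticking about 80 mm out of the front. Origin under the handle. Leave alone.
- chisel_b: Chisel with blue handle in a rack lane, same size, blade 16 mm wide. Leave alone.
- mallet: Wooden mallet lying, handle 200 mm long along x, head 75 x 120 x 70 mm centred 130 mm along +x of the origin, which lies under the handle. Leave alone.
- earmuffs: Red ear muffs, 190 mm wide (y), 110 mm tall, band to +x as far as 125 mm. Origin under the cups' middle. Leave alone.
- glue: White glue bottle, 60 mm diameter, 160 mm tall, origin under its centre. Leave alone.
- sander: Cork sanding block with a grey top, 100 x 60 x 25 mm, origin under its centre. Leave alone.
- rosette: Round carved wooden rosette, 80 mm diameter, 24 mm tall, lying near the stand. Leave alone.

How it is judged:
By the outcome, as a careful person would: the job done as asked, in the order asked, and still so for the second after the job is handed in, with the robot touching nothing.
It also fails if it takes over 72 s, if anything falls off the work surface, if the arm or the gripper's body presses on something with over 40 N, if the wrist force passes 120 N, or if a joint passes its speed limit or range.

ROBOT

A 6-joint arm with a two-finger parallel gripper is mounted at the origin on the work surface. World frame = base frame: x ahead of the robot, y to its left, z up, the work surface at z = 0. Lengths are in mm, angles in rad, forces in N, time in s.
With the tool pointing down it reaches from about 350 to 1000 mm from the base axis. Payload 7.1 kg.
Tool frame: the origin (TCP) lies midway between the tips of the shut fingers; the grasp point (between the pads) lies 19 mm behind it; z points along the fingers, y is the line along which they close (so a half turn about z gives the same grasp; the last joint's range is limited). The gripper opens to 85 mm and grips with 20 to 120 N. Pads are 22 mm wide; open, the fingers measure 114 mm over their backs; the gripper's body (76 mm by 85 mm) begins 54 mm behind the grasp point. The pads swing forward as they close: fully open they stand 13 mm farther back than shut.
Start: joints at [1.189, 0.423, 1.63, -0, 1.089, -0.019], TCP at [221.776, 584.311, 194.019] pointing down, gripper open.
Joint ranges: [-3, 3], [-0.9, 2.11], [0.09, 2.58], [-1.31, 4.45], [0.11, 2.69], [-2.54, 2.54]. Speed limits (rad/s): [2.39, 2.39, 3.01, 3.14, 3.14, 3.14].

INTERFACE

Orientations are given as a unit quaternion [x, y, z, w].
In Python, from station import get_state, snapshot, hand_in gives the robot as it stands.
- The arm moves only by the shell command python3 -m creep 'ROWS' [OPENING]. ROWS is text: rows parted by semicolons, each of 4 numbers parted by spaces: the shift along the tool's x, y, z in m, then the turn about the tool's z in units of 8 degrees (1.0 is 8 degrees). In form: x y z roll; .... A call has 1 to 20 rows; each row is the pose to reach, as a shift and turn from the pose commanded when the call began, along the tool's axes at that moment; what a row does not reach only later rows make up. A row lasts 1/10 s, in which the tool goes at most 50 mm and 8.59 degrees, less where a joint would pass 70% of its speed; a pose out of reach is approached as far as the arm can. A call with a gripper value outside its range is refused whole. OPENING is the opening, from 0 (shut) to 1 (fully open), set as the call begins (- or left out, the last holds). The fingers move at their own pace and stop on an object; the grip force is fixed at half the most. Time passes only in rows, so rows that repeat a pose let the fingers close. It gives the time, the measured TCP pose, the force, the opening and the grip force at its end, in the units of the state.
- get_state(): the state, without advancing time (a new reading comes with each control period).
- snapshot(name): name is "side" or "top"; returns a dict with "img" (480x640x3 uint8, red, green, blue), "vfov" (degrees; the focal length in pixels is half the picture's height over the tangent of half this angle, whatever the lens; pixels are square), "cx", "cy" (the principal point, pixels), "extrinsics" (4x4, takes a point from camera to world coordinates). Camera axes: x right, y up, looking along -z (the intrinsics and any distortion apply to the point x, -y, -z); pixel columns grow to the right and rows downward; lengths in mm; the calibration is good to about 2 mm. A picture is of the moment at which its call begins. There is no depth.
- hand_in(): hands the job in; it is judged then, once.
The state is a dict: "t": time; "qpos": joint angles; "joint_velocities": joint speeds; "joint_torque": joint torques, N m; "ee_pos": TCP position; "tcp_rot": TCP orientation; "ft_force": force on the tool from outside, world axes, zero at the start; "ft_torque": the same for the moment, N m; "finger_gap": opening from 0.0 (shut) to 1.0 (fully open); "gripper_force": force on a finger pad.
Only numpy, scipy, OpenCV 4.12 (cv2) and the standard library are available. Lean on these libraries where they do the work, as an engineer would, in place of code of your own. Each camera call takes 0.05 s, during which the arm holds its last target. There are 200 camera calls.

## Working session

There is one attempt and no reset: what is moved stays moved. The work goes in short steps, Python scripts to look and compute and a shell command to move; the robot and the scene stay as the last step left them, time stands still between calls to the robot, and variables do not carry over. Pictures are saved under pics/ and viewed, at most 10 in all, crops included, and the job is handed in when it is done.

```bash
ls; mkdir -p pics
python3 - <<'E'
from station import *
import cv2
for n in("side","top"):
    s=snapshot(n); cv2.imwrite(f"pics/{n}0.png",s["img"][...,::-1]); print({k:v for k,v in s.items() if k!="img"})
s=get_state();print(s)
E
```

```text
pics
{'vfov': 56.8765985261323, 'cx': 330.95189275890533, 'cy': 253.03515095447588, 'extrinsics': array([[-7.54438824e-01,  3.77797180e-01, -5.36741419e-01,
         5.05933458e+00],
       [-6.56168566e-01, -4.13834281e-01,  6.31018225e-01,
         5.91968722e+02],
       [ 1.62749059e-02,  8.28257495e-01,  5.60111282e-01,
         6.37796077e+02],
       [ 0.00000000e+00,  0.00000000e+00,  0.00000000e+00,
         1.00000000e+00]])}
{'vfov': 55.01870731409552, 'cx': 316.68105750866897, 'cy': 234.66185010311972, 'extrinsics': array([[ 1.30391059e-02,  9.95188554e-01, -9.71067623e-02,
         4.07375658e+02],
       [-9.99734225e-01,  1.11286064e-02, -2.01899299e-02,
        -5.40067127e+01],
       [-1.90121243e-02,  9.73442124e-02,  9.95069165e-01,
         1.23664157e+03],
       [ 0.00000000e+00,  0.00000000e+00,  0.00000000e+00,
         1.00000000e+00]])}
{'t': 0.1, 'qpos': array([ 1.18899106e+00,  4.23788744e-01,  1.63059076e+00, -1.03205035e-05,
        1.08860865e+00, -1.90223637e-02]), 'joint_velocities': array([ 0.00106374, -0.00056298, -0.00336293,  0.00025258, -0.00169956,
        0.00204547]), 'joint_torque': array([-7.76517463e-04, -5.58426869e+01, -2.82447642e+01, -4.23628228e-05,
        2.92124583e-03, -3.04013199e-06]), 'ee_pos': array([221.58989034, 583.82452269, 193.31723821]), 'tcp_rot': array([ 1.80395970e-01,  9.83593822e-01, -6.84697189e-04, -1.34426430e-04]), 'ft_force': array([ 0.06539505, -0.71034352,  0.38334719]), 'ft_torque': array([-0.00272113,  0.01190145,  0.01534866]), 'gripper_force': 0.0, 'finger_gap': 0.9966431306110873}
```

View pics/side0.png

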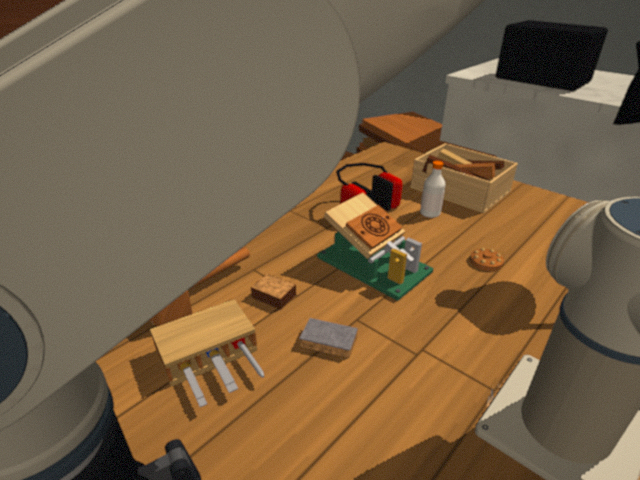

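View pics/top0.png

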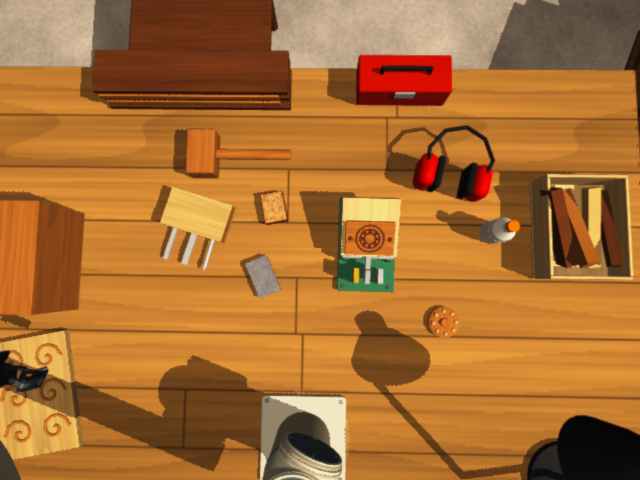

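```bash
cat > h.py <<'E'
import numpy as np, cv2
from station import *
def cam(n):
    s=snapshot(n); s["f"]=240/np.tan(np.radians(s["vfov"]/2)); return s
def ray(s,u,v):
    E=s["extrinsics"]; d=np.array([(u-s["cx"])/s["f"],-(v-s["cy"])/s["f"],-1.0]); return E[:3,3],E[:3,:3]@d
def plane(s,u,v,z):
    o,d=ray(s,u,v); return o+d*(z-o[2])/d[2]
def proj(s,p):
    E=s["extrinsics"]; c=E[:3,:3].T@(np.asarray(p,float)-E[:3,3]); return np.array([s["cx"]-s["f"]*c[0]/c[2],s["cy"]+s["f"]*c[1]/c[2]])
def tri(s1,p1,s2,p2):
    o1,d1=ray(s1,*p1);o2,d2=ray(s2,*p2)
    A=np.c_[d1,-d2]; t=np.linalg.lstsq(A,o2-o1,rcond=None)[0]
    a,b=o1+t[0]*d1,o2+t[1]*d2; return (a+b)/2,np.linalg.norm(a-b)
def crop(s,x0,y0,w,h,k):
    return cv2.resize(s["img"][y0:y0+h,x0:x0+w,::-1],None,fx=k,fy=k,interpolation=cv2.INTER_CUBIC)
E
python3 - <<'E'
from h import *
S,T=cam("side"),cam("top")
a=crop(T,155,180,80,95,4) # 320x380
b=crop(T,330,190,80,110,4) #320x440
cv2.imwrite("pics/c1.png",np.hstack([crop(T,155,185,100,110,4),crop(T,330,190,80,110,4)]))
cv2.imwrite("pics/c2.png",np.vstack([crop(S,140,265,230,145,2.99)[:,:][:433,:680],]))
cv2.imwrite("pics/c3.png",crop(S,310,185,130,120,5))
E
```

```text
(no output)
```

View pics/c1.png

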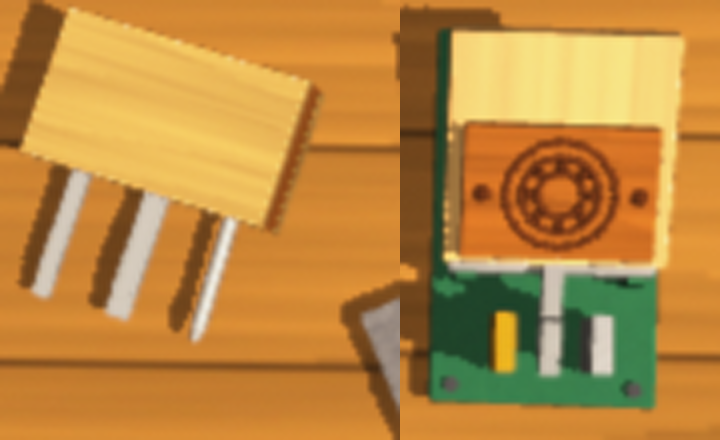

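View pics/c2.png

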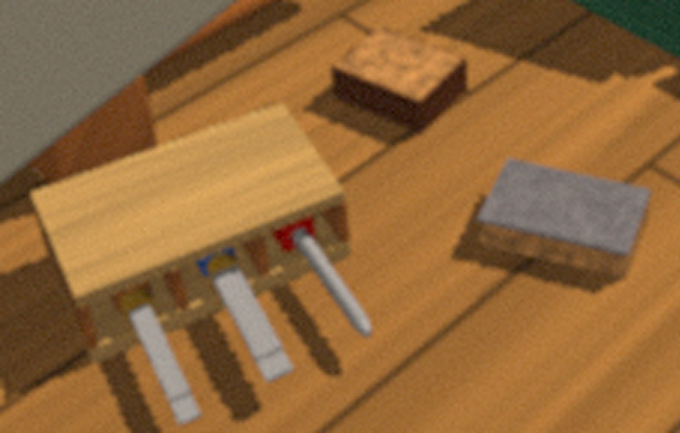

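View pics/c3.png

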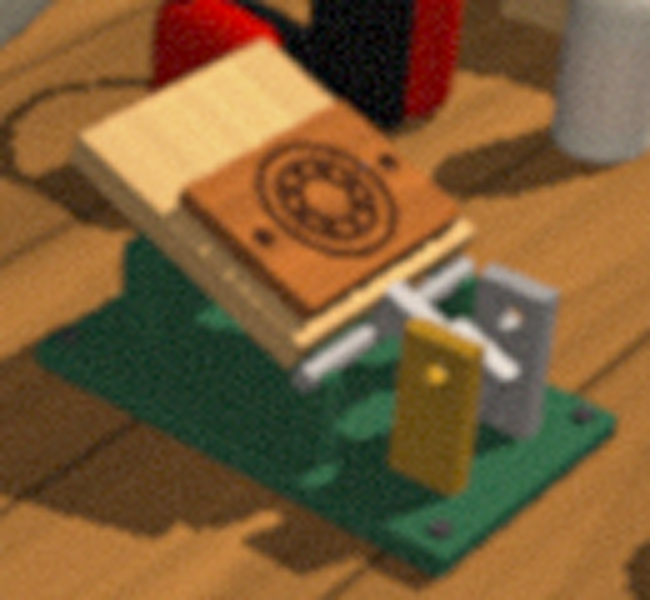

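Run:
```python
from h import *
np.set_printoptions(precision=1,suppress=True)
S,T=cam("side"),cam("top")
P=lambda s,u,v,z:plane(s,u,v,z)
def t(x,y):return (x/4+155,y/4+185)
def t2(x,y):return ((x-400)/4+330,y/4+190)
def c2(x,y):return (x/2.99+140,y/2.99+265)
def c3(x,y):return (x/5+310,y/5+185)
print("pin tip top",P(T,*t(196,339),25),"rod base top",P(T,*t(231,220),25))
print("pin tip side",P(S,*c2(366,330),25),"rod base",P(S,*c2(304,240),25))
rc=[(68,10),(312,85),(268,228),(22,150)]
R=[P(T,*t(*c),58) for c in rc];print("roof top",R)
print("roof side",[P(S,*c2(*c),58) for c in [(34,190),(283,106),(345,185),(85,295)]])
print("base top",[P(T,*t2(*c),15) for c in [(431,401),(652,408),(440,28)]])
print("base side",[P(S,*c3(*c),15) for c in [(440,565),(618,420),(38,348)]])
print("brass top tops",[P(T,*t2(*c),93) for c in [(496,312),(516,312),(516,373),(493,373)]])
print("steel top tops",[P(T,*t2(*c),93) for c in [(592,315),(612,315),(612,375),(592,375)]])
print("hole brass side",P(S,*c3(436,375),75), "steel hole",P(S,*c3(511,318),75))
print("brass side top",[P(S,*c3(*c),93) for c in [(408,322),(478,350),(486,340)]])
# rest: cork
hsv=None
print("rest side",[P(S,*c2(*c),30) for c in [(334,68),(380,30),(466,62),(420,104)]])
print("rest top",[P(T,*c,30) for c in [(261,196),(282,190),(288,217),(267,223)]])
print("board edge corners tri",tri(S,c3(80,138),T,t2(450,32)),tri(S,c3(265,40),T,t2(683,38)))
```

```text
pin tip top [429.4 266.3  25. ] rod base top [508.3 245.9  25. ]
pin tip side [430.3 270.3  25. ] rod base [513.2 248.2  25. ]
roof top [array([641.9, 349.5,  58. ]), array([594., 188.,  58.]), array([500.7, 213.6,  58. ]), array([549.6, 375.5,  58. ])]
roof side [array([642.4, 350.6,  58. ]), array([592. , 197.2,  58. ]), array([503.4, 219.6,  58. ]), array([544.5, 376.6,  58. ])]
base top [array([380.3, -86.6,  15. ]), array([ 377.7, -231.5,   15. ]), array([628.8, -90.5,  15. ])]
base side [array([378. , -76.1,  15. ]), array([ 375.2, -224.1,   15. ]), array([621.9, -82. ,  15. ])]
brass top tops [array([ 437.2, -124.2,   93. ]), array([ 437.4, -136.5,   93. ]), array([ 399.9, -136.7,   93. ]), array([ 399.7, -122.5,   93. ])]
steel top tops [array([ 436.1, -183.4,   93. ]), array([ 436.2, -195.7,   93. ]), array([ 399.4, -195.6,   93. ]), array([ 399.2, -183.4,   93. ])]
hole brass side [ 417.3 -120.6   75. ] steel hole [ 417.5 -182.7   75. ]
brass side top [array([ 436.7, -124. ,   93. ]), array([ 401.2, -126.3,   93. ]), array([ 402.9, -135.4,   93. ])]
rest side [array([626.6, 126.1,  30. ]), array([636.2,  72.4,  30. ]), array([560.2,  56.4,  30. ]), array([550.6, 112.1,  30. ])]
rest top [array([626.8, 119.9,  30. ]), array([643.5,  64.3,  30. ]), array([571.2,  46.9,  30. ]), array([554.6, 102.2,  30. ])]
board edge corners tri (array([604.7, -92.7, 136.1]), np.float64(0.5804272275912408)) (array([ 602.8, -232.6,  136.5]), np.float64(1.674227984895162))
```

```bash
cat > go.py <<'E'
# python3 go.py x y z yaw : shift along tool axes (m), turn (8 deg units) to reach TCP at x y z (mm), tool-x yaw (deg)
import sys,numpy as np
from scipy.spatial.transform import Rotation as R
from station import get_state
def show(x,y,z,yaw):
    s=get_state(); M=R.from_quat(s["tcp_rot"]).as_matrix(); d=M.T@(np.array([x,y,z])-s["ee_pos"])/1000
    now=np.degrees(np.arctan2(M[1,0],M[0,0])); t=-((yaw-now+180)%360-180)/8
    print("t",round(s["t"],1),"pos",s["ee_pos"].round(1),"yaw",now.round(2),"tilt",np.degrees(np.arccos(-M[2,2])).round(2),"F",s["ft_force"].round(1),"gap",round(s["finger_gap"],3)); print("d",d.round(4),"rollunits",round(t,3))
if len(sys.argv)>4: show(*map(float,sys.argv[1:5]))
E
python3 go.py 590 -161 165 159.2
```

```text
t 0.3 pos [221.7 584.1 193.7] yaw 159.21 tilt 0.03 F [-1.  -0.4 -0.4] gap 1.0
d [-0.6088 -0.5659  0.029 ] rollunits 0.002
```

```bash
python3 -m creep '-0.02 -0.019 0 0; -0.05 -0.046 0 0; -0.085 -0.079 0 0; -0.12 -0.112 0 0; -0.155 -0.144 0 0; -0.19 -0.177 0 0; -0.225 -0.209 0 0; -0.26 -0.242 0 0; -0.295 -0.274 0 0; -0.33 -0.307 0 0; -0.365 -0.339 0 0; -0.4 -0.372 0 0; -0.435 -0.404 0 0; -0.47 -0.437 0 0; -0.505 -0.469 0 0; -0.54 -0.502 0 0; -0.57 -0.53 0 0; -0.595 -0.553 0.01 0; -0.609 -0.566 0.02 0; -0.609 -0.566 0.029 0' 0; python3 go.py 590 -161 90 159.2
```

```text
t: 2.3
ee_pos: [590.7, -162.7, 164.0]
tcp_rot: [0.182, 0.983, -0.0, -0.0]
ft_force: [0.4, -0.1, -0.3]
finger_gap: -0.003
gripper_force: 0.0
t 2.3 pos [ 590.7 -162.7  164. ] yaw 159.08 tilt 0.0 F [ 0.4 -0.1 -0.3] gap -0.003
d [0.0013 0.0013 0.074 ] rollunits -0.015
```

```bash
python3 -m creep '0 0 0.015 0; 0 0 0.03 0; 0 0 0.038 0; 0 0 0.044 0; 0 0 0.05 0; 0 0 0.055 0; 0 0 0.06 0; 0 0 0.065 0; 0 0 0.069 0; 0 0 0.072 0; 0 0 0.075 0; 0 0 0.077 0; 0 0 0.078 0; 0 0 0.079 0; 0 0 0.079 0'
```

```text
t: 3.8
ee_pos: [591.9, -161.4, 87.1]
tcp_rot: [0.18, 0.984, -0.0, 0.002]
ft_force: [1.1, -0.5, 5.6]
finger_gap: 0.001
gripper_force: 2.1
```

```bash
python3 -m creep '0 0 0.001 0; 0 0 0.002 0;0 0 0.003 0; 0 0 0.004 0; 0 0 0.004 0'; python3 -m creep '0 0 0.001 0; 0 0 0.002 0;0 0 0.002 0'
python3 - <<'E'
from h import *
S,T=cam("side"),cam("top")
p=get_state()["ee_pos"]
print(proj(S,p),proj(T,p))
cv2.imwrite("pics/p1.png",np.hstack([crop(S,310,130,130,170,3),crop(T,330,190,80,110,4)[:,:320]][:1]+[cv2.copyMakeBorder(crop(T,330,190,80,110,4),0,70,0,0,cv2.BORDER_CONSTANT)]))
E
```

```text
t: 4.3
ee_pos: [592.1, -161.4, 83.1]
tcp_rot: [0.18, 0.984, -0.0, 0.002]
ft_force: [2.0, -0.1, 4.6]
finger_gap: -0.003
gripper_force: 2.1
t: 4.6
ee_pos: [592.2, -161.5, 81.2]
tcp_rot: [0.18, 0.984, -0.0, 0.002]
ft_force: [1.6, 0.9, 4.9]
finger_gap: -0.002
gripper_force: 2.2
[348.06716252 223.91464247] [368.79025534 206.99755436]
```

View pics/p1.png

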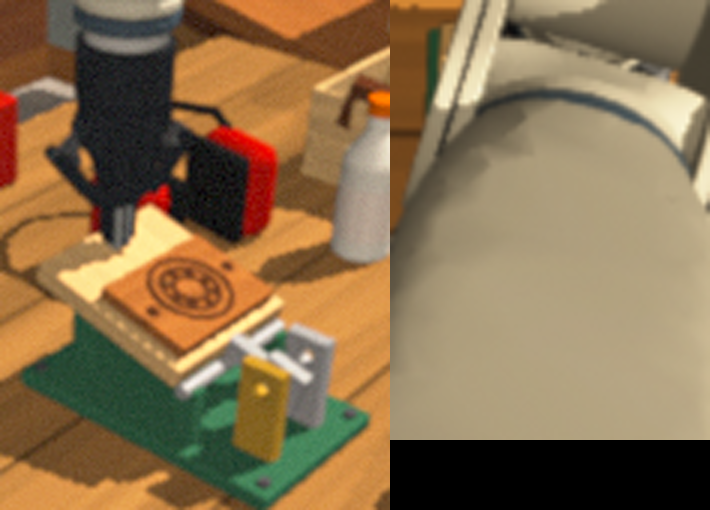

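```bash
python3 - <<'E'
from h import *
S=cam("side")
for z in (81,90,100,150): print(z,proj(S,[592.2,-161.5,z]))
E
python3 -m creep '0 0 0.001 0; 0 0 0.002 0;0 0 0.003 0; 0 0 0.004 0;0 0 0.005 0; 0 0 0.006 0; 0 0 0.006 0; 0 0 0.006 0'
```

```text
81 [347.98717564 223.90774972]
90 [348.12457651 220.76374065]
100 [348.27873221 217.23634719]
150 [349.07386013 199.04221564]
t: 5.55
ee_pos: [591.8, -161.4, 75.0]
tcp_rot: [0.18, 0.984, -0.0, 0.002]
ft_force: [2.5, 0.1, 4.4]
finger_gap: -0.005
gripper_force: 2.4
```

```bash
for i in 1 2 3; do python3 -m creep '0 0 0.001 0; 0 0 0.002 0;0 0 0.003 0; 0 0 0.003 0' | grep -E "ee_pos|force"; done
python3 - <<'E'
from h import *
S=cam("side")
cv2.imwrite("pics/p2.png",crop(S,310,130,130,170,3))
E
```

```text
ee_pos: [591.7, -161.4, 71.8]
ft_force: [3.1, 0.4, 4.4]
gripper_force: 2.2
ee_pos: [591.8, -161.4, 68.8]
ft_force: [3.1, 0.2, 4.5]
gripper_force: 2.3
ee_pos: [591.9, -161.4, 65.9]
ft_force: [2.7, 0.8, 5.1]
gripper_force: 2.3
```

View pics/p2.png

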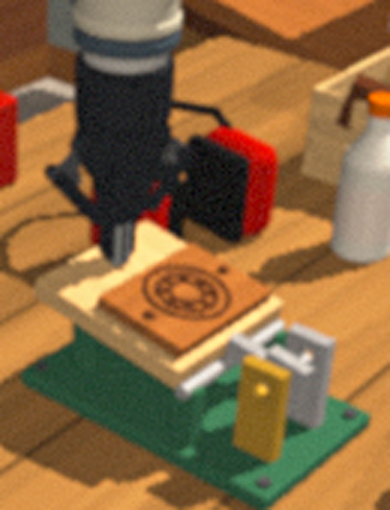

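```bash
for i in 1 2 3 4 5 6 7; do python3 -m creep '0 0 0.001 0; 0 0 0.002 0; 0 0 0.002 0' | grep -E "ee_pos|ft_force"; done
```

```text
ee_pos: [591.8, -161.4, 63.9]
ft_force: [2.6, -0.1, 4.9]
ee_pos: [591.8, -161.4, 61.9]
ft_force: [2.6, -0.4, 5.1]
ee_pos: [591.9, -161.4, 59.9]
ft_force: [3.2, -0.2, 5.0]
ee_pos: [592.0, -161.4, 57.9]
ft_force: [3.1, -0.1, 5.7]
ee_pos: [592.0, -161.4, 55.9]
ft_force: [3.1, 0.8, 4.5]
ee_pos: [592.1, -161.4, 53.9]
ft_force: [2.7, -0.1, 4.2]
ee_pos: [592.1, -161.4, 51.9]
ft_force: [3.3, 0.5, 4.6]
```

```bash
for i in 1 2 3 4 5 6; do python3 -m creep '0 0 0.001 0; 0 0 0.001 0' | grep -E "ee_pos|ft_force"; done
```

```text
ee_pos: [592.0, -161.4, 50.9]
ft_force: [3.9, -0.1, 5.2]
ee_pos: [591.9, -161.4, 49.8]
ft_force: [4.1, -1.4, 4.8]
ee_pos: [591.9, -161.4, 48.8]
ft_force: [4.3, -0.0, 5.7]
ee_pos: [591.8, -161.4, 47.8]
ft_force: [3.9, -0.0, 4.9]
ee_pos: [591.8, -161.4, 46.8]
ft_force: [3.8, 1.1, 5.3]
ee_pos: [591.8, -161.4, 46.7]
ft_force: [1.3, 0.5, 12.8]
```

```bash
python3 -m creep '0 0 0.001 0; 0 0 0.001 0; 0 0 0.001 0' | grep -E "ee_pos|ft_force";  python3 - <<'E'
from h import *
S=cam("side")
for z in (47,65,84): print(z,proj(S,[591.8,-161.4,z]))
a=crop(S,310,130,130,150,4); cv2.imwrite("pics/p3.png",a)
E
```

```text
ee_pos: [591.9, -161.4, 46.6]
ft_force: [-2.6, 1.3, 20.4]
47 [347.57668881 235.60179515]
65 [347.84437161 229.49755321]
84 [348.13224658 222.93284869]
```

View pics/p3.png

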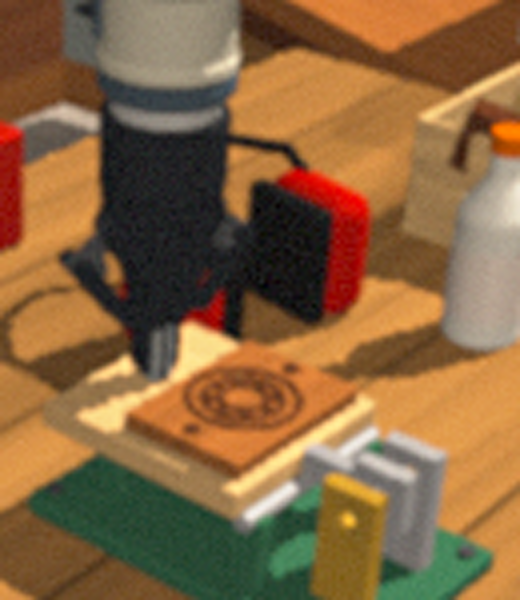

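```bash
python3 -m creep '0 0 -0.005 0; 0 0 -0.03 0; 0 0 -0.06 0; 0 0 -0.08 0;0 0 -0.08 0' | grep -E "ee_pos|ft_force"; python3 go.py 486 253.3 60 165
```

```text
ee_pos: [591.5, -161.4, 126.4]
ft_force: [0.3, -0.1, -0.2]
t 10.9 pos [ 591.5 -161.4  126.4] yaw 159.21 tilt 0.2 F [ 0.3 -0.1 -0.2] gap -0.001
d [0.246  0.3503 0.0656] rollunits -0.724
```

```bash
python3 -m creep '0.013 0.018 0 0; 0.035 0.05 0 -0.1; 0.06 0.085 0 -0.2; 0.085 0.12 0 -0.3; 0.11 0.155 0 -0.4; 0.135 0.19 0 -0.5; 0.16 0.225 0 -0.6; 0.185 0.26 0 -0.7; 0.21 0.295 0 -0.724; 0.23 0.33 0.02 -0.724; 0.246 0.35 0.04 -0.724; 0.246 0.35 0.06 -0.724; 0.246 0.35 0.066 -0.724; 0.246 0.35 0.066 -0.724' 0.45; python3 go.py 486 253.3 60 165
python3 - <<'E'
from h import *
S=cam("side")
p=get_state()["ee_pos"]
for z in (60,97): print(z,proj(S,[p[0],p[1],z]))
a=crop(S,140,230,150,140,5); cv2.imwrite("pics/p4.png",a[:600])
E
```

```text
t: 12.35
ee_pos: [482.9, 252.6, 56.3]
tcp_rot: [0.13, 0.991, -0.001, -0.002]
ft_force: [1.1, -0.0, -0.4]
finger_gap: 0.45
gripper_force: 0.0
t 12.3 pos [482.9 252.6  56.3] yaw 165.0 tilt 0.24 F [ 1.1 -0.  -0.4] gap 0.45
d [-0.0028  0.0015 -0.0037] rollunits 0.001
60 [248.37051449 340.73977837]
97 [246.50409274 325.54119488]
```

View pics/p4.png

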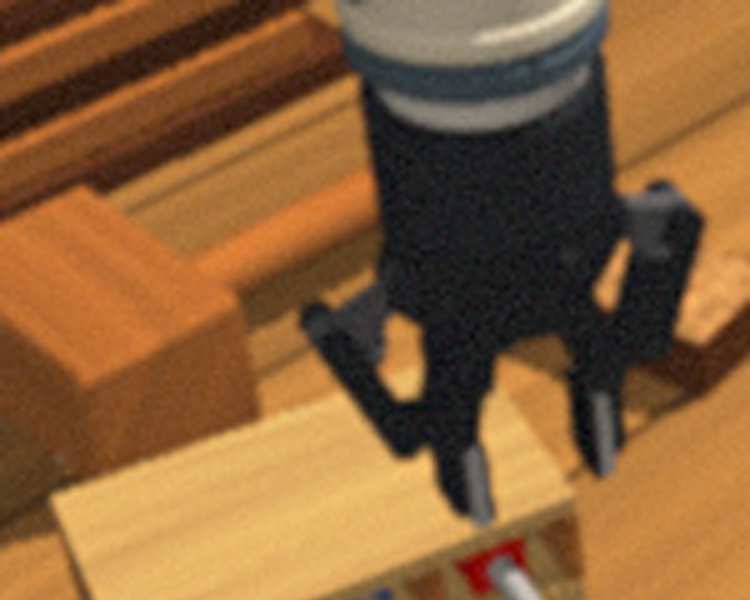

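```bash
python3 -m creep '-0.003 0.0015 0.01 0; -0.003 0.0015 0.025 0; -0.003 0.0015 0.04 0; -0.003 0.0015 0.05 0; -0.003 0.0015 0.056 0; -0.003 0.0015 0.06 0; -0.003 0.0015 0.06 0; -0.003 0.0015 0.06 0' | grep -E "ee_pos|force"; for i in 1 2 3; do python3 -m creep '0 0 0.001 0; 0 0 0.002 0; 0 0 0.002 0' | grep -E "ee_pos|ft_force"; done
```

```text
ee_pos: [488.0, 254.3, -1.8]
ft_force: [-0.8, 0.3, 0.1]
gripper_force: 0.0
ee_pos: [487.9, 254.3, -3.8]
ft_force: [0.2, 0.6, 0.2]
ee_pos: [487.7, 254.2, -6.1]
ft_force: [0.0, -0.1, 0.5]
ee_pos: [487.7, 254.2, -8.1]
ft_force: [-0.1, -0.0, 0.1]
```

```bash
for i in 1 2 3 4; do python3 -m creep '0 0 0.001 0; 0 0 0.002 0; 0 0 0.003 0; 0 0 0.003 0' | grep -E "ee_pos|ft_force"; done
```

```text
ee_pos: [487.7, 254.2, -11.1]
ft_force: [-0.2, 0.4, 0.3]
ee_pos: [487.7, 254.2, -14.1]
ft_force: [-0.2, -0.2, -1.4]
ee_pos: [487.7, 254.1, -17.1]
ft_force: [0.6, 0.2, -0.7]
ee_pos: [487.7, 254.2, -20.1]
ft_force: [-0.1, 0.5, -0.3]
```

```bash
for i in 1 2 3 4; do python3 -m creep '0 0 0.001 0; 0 0 0.002 0; 0 0 0.002 0' | grep -E "ee_pos|ft_force"; done
```

```text
ee_pos: [487.7, 254.2, -22.1]
ft_force: [-0.4, 1.1, -0.3]
ee_pos: [487.7, 254.2, -24.1]
ft_force: [0.6, -0.3, 0.7]
ee_pos: [487.7, 254.2, -26.1]
ft_force: [1.0, -0.5, -0.3]
ee_pos: [487.7, 254.2, -28.1]
ft_force: [-0.5, -0.4, 0.5]
```

```bash
python3 -m creep '0 0 0 0; 0 0 0 0; 0 0 0 0; 0 0 0 0; 0 0 0 0; 0 0 0 0' 0
```

```text
t: 17.5
ee_pos: [487.8, 254.3, -27.9]
tcp_rot: [0.13, 0.991, 0.0, 0.0]
ft_force: [-0.5, -0.4, 1.3]
finger_gap: 0.09
gripper_force: 58.5
```

```bash
python3 -m creep '0 0 -0.002 0; 0.004 0 -0.003 0; 0.012 0 -0.004 0; 0.022 0 -0.004 0; 0.034 0 -0.004 0; 0.046 0 -0.004 0; 0.058 0 -0.004 0; 0.07 0 -0.004 0; 0.082 0 -0.004 0; 0.094 0 -0.004 0; 0.106 0 -0.004 0; 0.112 0 -0.01 0; 0.112 0 -0.03 0; 0.112 0 -0.06 0; 0.112 0 -0.08 0; 0.112 0 -0.08 0'
python3 - <<'E'
from h import *
S=cam("side")
s=get_state();print(proj(S,s["ee_pos"]+[0,0,37+19]))
a=crop(S,140,270,200,200,3); cv2.imwrite("pics/p5.png",a)
m=cv2.inRange(cv2.cvtColor(S["img"],cv2.COLOR_RGB2HSV),(170,150,60),(180,255,255))|cv2.inRange(cv2.cvtColor(S["img"],cv2.COLOR_RGB2HSV),(0,190,60),(4,255,255))
n,l,st,c=cv2.connectedComponentsWithStats(m)
for i in range(1,n):
    if st[i,4]>15: print(st[i],c[i].round(1))
E
```

```text
t: 19.1
ee_pos: [381.3, 284.6, 54.7]
tcp_rot: [0.13, 0.991, 0.002, 0.002]
ft_force: [0.7, 0.2, -1.2]
finger_gap: 0.093
gripper_force: 58.5
[273.46182033 360.88883006]
[379 171  23  37 337] [393.6 188.1]
[341 183  26  33 656] [352.7 198.5]
[247 336  12  12  88] [252.6 341.8]
```

```bash
python3 - <<'E'
from h import *
S=cam("side");T=cam("top")
def red(s):
    h=cv2.cvtColor(s["img"],cv2.COLOR_RGB2HSV); m=cv2.inRange(h,(168,140,60),(180,255,255))|cv2.inRange(h,(0,190,60),(4,255,255))
    n,l,st,c=cv2.connectedComponentsWithStats(m); return [(st[i].tolist(),c[i].round(1)) for i in range(1,n) if st[i,4]>8]
print(red(T))
h=np.array([450.8,266,108]);d=np.array([.966,-.259,0])
for k in(-35,0,35):print(proj(S,h+k*d),proj(T,h+k*d))
E
python3 go.py 532.7 69.9 40 195
```

```text
[([357, 55, 95, 50, 4144], array([403.3,  79.5])), ([413, 153, 26, 37, 643], array([425.4, 171.7])), ([465, 166, 27, 35, 525], array([480.4, 183.6])), ([189, 249, 16, 28, 263], array([196.4, 262.6]))]
[262.14135007 346.89822074] [191.38509811 274.05068224]
[252.66876961 334.00404756] [195.5906995  260.30691087]
[243.78683741 321.91387083] [199.77336387 246.63809697]
t 19.2 pos [379.2 283.   51.7] yaw 165.0 tilt 0.02 F [-0.2  0.6 -1.4] gap 0.094
d [-0.2034 -0.1661  0.0117] rollunits -3.75
```

```bash
python3 -m creep '-0.01 -0.008 0 -0.2; -0.025 -0.02 0 -0.5; -0.04 -0.033 0 -0.8; -0.055 -0.045 0 -1.1; -0.07 -0.057 0 -1.4; -0.085 -0.07 0 -1.7; -0.1 -0.082 0 -2; -0.115 -0.094 0 -2.3; -0.13 -0.106 0 -2.6; -0.145 -0.118 0 -2.9; -0.16 -0.13 0 -3.2; -0.175 -0.143 0 -3.5; -0.19 -0.155 0.005 -3.75; -0.2 -0.163 0.01 -3.75; -0.2035 -0.166 0.012 -3.75; -0.2035 -0.166 0.012 -3.75; -0.2035 -0.166 0.012 -3.75'|grep ee_pos; python3 go.py 532.7 69.9 3 195;python3 - <<'E'
from h import *
S=cam("side");T=cam("top")
def red(s):
    h=cv2.cvtColor(s["img"],cv2.COLOR_RGB2HSV); m=cv2.inRange(h,(168,140,60),(180,255,255))|cv2.inRange(h,(0,190,60),(4,255,255))
    n,l,st,c=cv2.connectedComponentsWithStats(m)
    for i in range(1,n):
        if st[i,4]>8:
            r=cv2.minAreaRect(np.argwhere(l==i)[:,::-1].astype(np.float32)); print(st[i].tolist(),c[i].round(1),r)
red(T);print();red(S)
h=np.array([532.7+70,69.9+18.6,91]);d=np.array([.966,.259,0])
for k in(-35,0,35):print(proj(S,h+k*d),proj(T,h+k*d))
E
```

```text
ee_pos: [532.4, 70.5, 39.6]
t 20.9 pos [532.4  70.5  39.6] yaw -165.01 tilt 0.07 F [ 0.7 -0.6 -1.5] gap 0.091
d [-0.0001 -0.0007  0.0366] rollunits -0.001
[357, 55, 95, 50, 4148] [403.3  79.5] ((404.0, 79.5), (49.0, 94.0), 90.0)
[413, 153, 26, 37, 642] [425.5 171.7] ((425.45361328125, 170.8829345703125), (20.8132266998291, 37.296180725097656), 12.094757080078125)
[466, 166, 26, 35, 526] [480.5 183.5] ((480.673828125, 183.9804229736328), (18.589752197265625, 37.42987060546875), 20.13630485534668)

[237, 168, 42, 48, 1434] [257.2 191.1] ((256.9214782714844, 191.94456481933594), (46.82634353637695, 37.787296295166016), 80.21759033203125)
[379, 172, 23, 36, 332] [393.6 188.1] ((393.5548095703125, 187.97943115234375), (36.633880615234375, 18.141376495361328), 69.44395446777344)
[341, 183, 26, 33, 655] [352.8 198.6] ((353.5, 199.0), (32.0, 25.0), 90.0)
[256, 254, 29, 18, 338] [269.9 262.4] ((270.52294921875, 261.75689697265625), (30.55466079711914, 13.40956974029541), 16.699241638183594)
[284.38509325 266.2353407 ] [273.10941229 214.4908461 ]
[270.24228952 261.82968477] [269.81952135 201.16452754]
[256.46672101 257.53842708] [266.549202  187.9174874]
```

```bash
python3 -m creep '0 0 0.008 0; 0 0 0.02 0; 0 0 0.03 0; 0 0 0.038 0; 0 0 0.042 0; 0 0 0.045 0; 0 0 0.046 0; 0 0 0.046 0'|grep -E "ee_pos|ft_f"; for i in 1 2 3 4 5 6; do python3 -m creep '0 0 0.001 0; 0 0 0.001 0'|grep -E "ee_pos|ft_f"; done
```

```text
ee_pos: [533.3, 70.2, -5.9]
ft_force: [-0.6, 0.3, -0.9]
ee_pos: [533.4, 70.2, -6.8]
ft_force: [0.1, -0.7, -1.0]
ee_pos: [533.2, 70.2, -7.9]
ft_force: [-0.0, -0.3, -1.6]
ee_pos: [533.1, 70.2, -9.1]
ft_force: [1.1, -1.1, -0.9]
ee_pos: [533.1, 70.2, -10.1]
ft_force: [1.2, 0.2, -1.0]
ee_pos: [533.2, 70.2, -11.1]
ft_force: [-1.1, -0.3, -1.8]
ee_pos: [533.3, 70.2, -11.9]
ft_force: [-0.7, 0.0, 1.0]
```

```bash
python3 -m creep '0 0 0 0; 0 0 0 0; 0 0 0 0; 0 0 0 0; 0 0 -0.01 0; 0 0 -0.03 0; 0 0 -0.06 0; 0 0 -0.08 0; 0 0 -0.08 0' 0.45|grep -E "ee_pos|ft_f|gap"
cat > red.py <<'E'
from h import *
def red(s):
    h=cv2.cvtColor(s["img"],cv2.COLOR_RGB2HSV); m=cv2.inRange(h,(168,140,60),(180,255,255))|cv2.inRange(h,(0,190,60),(4,255,255))
    n,l,st,c=cv2.connectedComponentsWithStats(m)
    for i in range(1,n):
        if 60<st[i,4]<500: print(st[i].tolist(),c[i].round(1),cv2.minAreaRect(np.argwhere(l==i)[:,::-1].astype(np.float32)))
E
python3 - <<'E'
from red import *
S=cam("side");red(S);red(cam("top"))
h=np.array([533.3+70*.966,70.2+18.6,41]);d=np.array([.966,.259,0])
for k in(-35,0,35):print(proj(S,h+k*d))
E
python3 go.py 601 88.5 68 15
```

```text
ee_pos: [535.6, 70.5, 71.4]
ft_force: [-0.1, -0.4, -0.6]
finger_gap: 0.448
[379, 171, 23, 37, 340] [393.6 188.2] ((393.5548095703125, 187.47946166992188), (37.570213317871094, 18.49250030517578), 69.44395446777344)
[257, 273, 31, 19, 339] [271.7 281.5] ((271.5378723144531, 281.4632263183594), (30.39223861694336, 12.317349433898926), 19.290042877197266)
[285.84268613 285.367471  ]
[272.07222989 280.83890883]
[258.64957998 276.42472651]
t 24.1 pos [533.5  70.2  68.7] yaw -164.99 tilt 0.08 F [ 0.3 -0.5 -0.2] gap 0.452
d [-0.0699  0.0002  0.0008] rollunits -22.499
```

```bash
python3 -m creep '-0.005 0 0 0.7; -0.012 0 0 1.6; -0.02 0 0 2.6; -0.028 0 0 3.6; -0.036 0 0 4.6; -0.044 0 0 5.6; -0.052 0 0 6.6; -0.06 0 0 7.6; -0.066 0 0 8.6; -0.07 0 0 9.6; -0.07 0 0 10.6; -0.07 0 0 11.6; -0.07 0 0 12.6; -0.07 0 0 13.6; -0.07 0 0 14.6; -0.07 0 0 15.6; -0.07 0 0 16.6; -0.07 0 0 17.6; -0.07 0 0 18.6; -0.07 0 0 19.5'|grep -E ee_pos; python3 go.py 601 88.7 68 15
```

```text
ee_pos: [599.7, 88.2, 66.5]
t 26.1 pos [599.7  88.2  66.5] yaw 38.68 tilt 0.15 F [ 0.  -1.2 -0.3] gap 0.452
d [ 0.0013  0.0004 -0.0015] rollunits 2.96
```

```bash
python3 -m creep '0 0 0 0.9; 0.001 0 0 1.9; 0.001 0 0 2.8; 0.001 0 0.005 2.96; 0.001 0 0.005 2.96; 0.001 0 0.005 2.96' |grep -E ee_pos; python3 go.py 601 88.7 -4.5 15
```

```text
ee_pos: [601.0, 88.8, 62.1]
t 26.6 pos [601.   88.8  62.1] yaw 15.46 tilt 0.09 F [ 0.2 -1.   0.2] gap 0.447
d [0.0001 0.0002 0.0666] rollunits 0.058
```

```bash
python3 -m creep '0 0 0.01 0; 0 0 0.025 0; 0 0 0.04 0; 0 0 0.05 0; 0 0 0.055 0; 0 0 0.058 0; 0 0 0.06 0; 0 0 0.062 0; 0 0 0.063 0; 0 0 0.064 0; 0 0 0.065 0; 0 0 0.066 0; 0 0 0.066 0' |grep -E "ee_pos|ft_f"; python3 -m creep '0 0 0 0; 0 0 0 0; 0 0 0 0; 0 0 0 0; 0 0 0 0; 0 0 0 0' 0
```

```text
ee_pos: [601.6, 88.9, -3.0]
ft_force: [-0.1, 0.6, -0.3]
t: 28.55
ee_pos: [601.9, 89.0, -2.7]
tcp_rot: [0.991, 0.133, 0.0, -0.0]
ft_force: [-0.8, 0.0, 4.0]
finger_gap: 0.238
gripper_force: 59.5
```

```bash
python3 -m creep '0 0 -0.005 0; 0 0 -0.02 0; 0 0 -0.045 0; 0 0 -0.07 0; 0 0 -0.08 0; 0 0 -0.08 0'|grep -E "ee_pos|gap"; python3 go.py 421.2 37 60 89
```

```text
ee_pos: [602.8, 89.1, 79.0]
finger_gap: 0.241
t 29.1 pos [602.8  89.1  79. ] yaw 15.33 tilt 0.2 F [-0.   0.  -2.4] gap 0.241
d [-0.189   0.0023  0.0184] rollunits -9.209
```

```bash
python3 -m creep '-0.008 0 0 -0.3; -0.018 0 0 -0.8; -0.03 0 0 -1.4; -0.042 0 0 -2; -0.054 0 0 -2.6; -0.066 0 0 -3.2; -0.078 0 0 -3.8; -0.09 0 0 -4.4; -0.102 0 0 -5; -0.114 0.001 0 -5.6; -0.126 0.001 0 -6.2; -0.138 0.001 0 -6.8; -0.15 0.002 0 -7.4; -0.162 0.002 0.004 -8; -0.174 0.002 0.009 -8.6; -0.184 0.002 0.014 -9.1; -0.189 0.002 0.018 -9.21; -0.189 0.002 0.018 -9.21; -0.189 0.002 0.018 -9.21; -0.189 0.002 0.018 -9.21'|grep -E "ee_pos"; python3 go.py 421.2 37 31.3 89;  python3 - <<'E'
from red import *
S=cam("side");T=cam("top");red(S);print();red(T)
p=get_state()["ee_pos"]+[0,0,43.7]
for k in(-130,-35,0,35):q=p+[.017*k,k,0];print(k,q.round(1),proj(S,q),proj(T,q))
cv2.imwrite("pics/q1.png",crop(S,300,210,130,110,6))
E
```

```text
ee_pos: [420.7, 37.2, 59.1]
t 31.1 pos [420.7  37.2  59.1] yaw 88.96 tilt 0.05 F [ 0.6 -0.1 -1.2] gap 0.237
d [-0.0002  0.0005  0.0278] rollunits -0.005
[382, 171, 20, 37, 334] [393.8 188.4] ((393.9495544433594, 187.66514587402344), (37.642578125, 16.761962890625), 73.3007583618164)
[338, 272, 18, 23, 240] [346.2 284.2] ((348.4034423828125, 283.141357421875), (14.034687995910645, 24.664508819580078), 48.36646270751953)

-130 [418.3 -92.8 102.9] [390.82972037 254.661447  ] [341.39121648 275.45346546]
-35 [420.    2.2 102.9] [363.29652594 273.94489939] [302.63773763 274.29242941]
0 [420.6  37.2 102.9] [352.21299784 281.70748164] [288.39597464 273.86575287]
35 [421.1  72.2 102.9] [340.56244857 289.8671891 ] [274.17344572 273.43965258]
```

```bash
python3 -m creep '0 0 0.006 0; 0 0 0.014 0; 0 0 0.022 0; 0 0 0.028 0; 0 0 0.028 0; 0 0 0.028 0'|grep -E "ee_pos"; python3 -m creep '-0.005 0 0 0; -0.005 0 0 0; -0.005 0 0 0; -0.005 0 0 0'|grep ee_pos;  python3 - <<'E'
from red import *
S=cam("side");T=cam("top")
p=get_state()["ee_pos"]+[0,0,43.7];print(p)
for k in(-130,-35,0,35):q=p+[.017*k,k,0];print(k,q.round(1),proj(S,q),proj(T,q))
q=np.array([418.5,-123,75]);print("bush pred",proj(S,q),proj(T,q))
a=crop(S,345,240,80,80,6);b=crop(T,325,240,50,80,6)
cv2.imwrite("pics/q2.png",np.hstack([a,b]))
E
```

```text
ee_pos: [419.6, 37.0, 30.7]
ee_pos: [419.9, 32.0, 31.2]
[419.86113097  32.08442295  74.85560019]
-130 [417.7 -97.9  74.9] [391.2395499  264.38023343] [343.03635011 275.85973556]
-35 [419.3  -2.9  74.9] [364.292378   283.90071548] [305.20813775 274.72578056]
0 [419.9  32.1  74.9] [353.46390021 291.74484499] [291.3055696  274.30903111]
35 [420.5  67.1  74.9] [342.09327027 299.98170853] [277.42132829 273.89283104]
bush pred [397.3456495  259.34194036] [353.05358979 275.6487966 ]
```

View pics/q2.png

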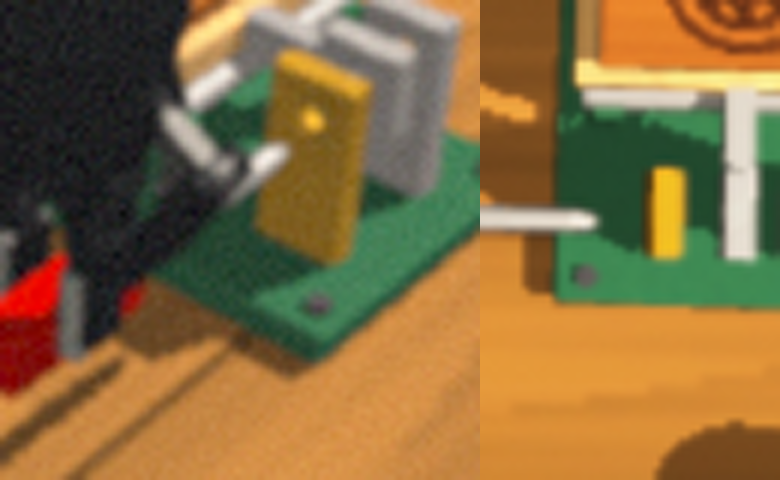

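Run:
```python
from red import *
np.set_printoptions(precision=1,suppress=True)
S=cam("side");T=cam("top")
tip,e=tri(S,(392.7,265.2),T,(344.5,276.7));print("tip",tip,e)
rb=plane(T,325.8,276.2,75);print("rod base top",rb,plane(T,344.5,276.7,75))
c=plane(T,356.2,275.5,93);print("cheek c",c)
def atx(u,v,x):
    o,d=ray(S,u,v);return o+d*(x-o[0])/d[0]
print("hole at cheek x",atx(397.2,260.2,c[0]),"tip at its top x",atx(392.7,265.2,plane(T,344.5,276.7,75)[0]))
# finer: brass mask centroid top, hole bright spot centroid side
h=cv2.cvtColor(T["img"],cv2.COLOR_RGB2HSV)[255:300,345:365];m=cv2.inRange(h,(20,150,120),(32,255,255));mm=cv2.moments(m,True);x,y,w,hh=cv2.boundingRect(m)
print("brass top",mm["m10"]/mm["m00"]+345,mm["m01"]/mm["m00"]+255,w,hh)
g=S["img"][256:265,392:403].astype(int).sum(2);k=g-np.percentile(g,70);k[k<0]=0;yy,xx=np.mgrid[256:265,392:403];print("hole",(k*xx).sum()/k.sum(),(k*yy).sum()/k.sum())
```

```text
tip [ 415.8 -101.6   71.6] 0.33552033234372997
rod base top [416.2 -54.7  75. ] [ 415.6 -101.6   75. ]
cheek c [ 418.8 -129.7   93. ]
hole at cheek x [ 418.8 -123.3   72.4] tip at its top x [ 415.6 -101.    72. ]
brass top 355.93333333333334 274.9866666666667 6 15
hole 396.0572460496614 260.0383747178329
```

```bash
python3 -m creep '0 0.002 0 0; -0.004 0.0035 0 0; -0.01 0.0035 0 0; -0.015 0.0035 0 0; -0.019 0.0035 0 0; -0.022 0.0035 0 0; -0.025 0.0035 0 0; -0.027 0.0035 0 0; -0.027 0.0035 0 0'|grep -E "ee_pos|ft"; python3 -m creep '-0.002 0 0 0; -0.004 0 0 0; -0.006 0 0 0; -0.006 0 0 0'|grep -E "ee_pos|ft"
```

```text
ee_pos: [422.7, 4.8, 31.0]
ft_force: [0.0, -0.8, -1.2]
ee_pos: [422.7, -1.2, 31.0]
ft_force: [-0.5, -0.0, -2.7]
```

```bash
for i in 1 2 3; do python3 -m creep '-0.002 0 0 0; -0.004 0 0 0; -0.006 0 0 0; -0.006 0 0 0'|grep -E "ee_pos|ft"; done
```

```text
ee_pos: [422.6, -7.2, 31.0]
ft_force: [0.6, -0.4, -1.3]
ee_pos: [422.5, -13.2, 31.0]
ft_force: [0.4, 0.1, -2.1]
ee_pos: [422.4, -19.2, 31.0]
ft_force: [0.5, -1.1, -1.1]
```

```bash
for i in 1 2 3 4 5; do python3 -m creep '-0.002 0 0 0; -0.004 0 0 0; -0.006 0 0 0; -0.006 0 0 0'|grep -E "ee_pos|ft"; done
```

```text
ee_pos: [422.3, -25.2, 31.0]
ft_force: [0.2, 0.3, -1.1]
ee_pos: [422.2, -31.2, 31.0]
ft_force: [-1.0, 0.2, -1.8]
ee_pos: [422.1, -37.2, 31.0]
ft_force: [0.4, 0.0, -1.4]
ee_pos: [422.0, -43.2, 31.0]
ft_force: [0.1, -0.4, -1.0]
ee_pos: [421.9, -49.2, 31.0]
ft_force: [0.4, -0.8, -1.7]
```

```bash
for i in 1 2 3 4 5 6; do python3 -m creep '-0.002 0 0 0; -0.004 0 0 0; -0.006 0 0 0; -0.006 0 0 0'|grep -E "ee_pos|ft"; done
```

```text
ee_pos: [421.8, -55.2, 31.0]
ft_force: [-0.5, -0.3, -1.5]
ee_pos: [421.7, -61.2, 31.0]
ft_force: [-0.3, 0.3, -1.2]
ee_pos: [421.6, -67.2, 31.0]
ft_force: [0.2, 0.0, -1.6]
ee_pos: [421.5, -73.2, 31.0]
ft_force: [-0.9, 0.2, -2.7]
ee_pos: [421.4, -79.2, 31.0]
ft_force: [0.2, -0.1, -2.1]
ee_pos: [421.3, -85.2, 31.0]
ft_force: [0.7, -0.2, -1.8]
```

```bash
for i in 1 2 3 4 5 ; do python3 -m creep '-0.001 0 0 0; -0.002 0 0 0; -0.002 0 0 0'|grep -E "ee_pos|ft"; done
python3 - <<'E'
from red import *
red(cam("side"))
E
```

```text
ee_pos: [421.1, -85.9, 31.0]
ft_force: [2.4, 10.8, -0.5]
ee_pos: [421.1, -85.9, 31.0]
ft_force: [4.8, 28.7, 2.1]
ee_pos: [421.0, -86.0, 31.1]
ft_force: [6.9, 46.2, 3.6]
ee_pos: [421.0, -86.0, 31.1]
ft_force: [10.3, 64.2, 6.3]
ee_pos: [420.8, -86.6, 31.2]
ft_force: [12.0, 76.1, 9.7]
[374, 257, 18, 22, 211] [382.1 268.1] ((381.94659423828125, 266.5645751953125), (13.341665267944336, 22.7108097076416), 12.994616508483887)
```

```bash
python3 -m creep '0.002 0 0 0; 0.004 0 0 0; 0.006 0 0 0; 0.007 0 0 0; 0.007 0 0 0'|grep -E "ee_pos|ft"
```

```text
ee_pos: [421.1, -86.5, 31.1]
ft_force: [1.1, 12.8, 2.0]
```

```bash
python3 -m creep '0.001 0 0 0; 0.001 0 0 0; 0.001 0 0 0; 0.001 0 0 0; 0.001 0 0 0' 0.45|grep -E "ee_pos|ft|gap"; python3 -m creep '0 0 -0.005 0; 0 0 -0.02 0; 0 0 -0.045 0; 0 0 -0.08 0; 0 0 -0.12 0; 0 0 -0.15 0; 0 0 -0.15 0' |grep -E "ee_pos|ft|gap";python3 -m creep '0.03 0 0 0; 0.07 0 0 0; 0.11 0 0 0; 0.15 0 0 0; 0.19 0 0 0; 0.22 0 0 0;  0.22 0 0 0' |grep -E "t:|ee_pos|ft"
python3 - <<'E'
from red import *
np.set_printoptions(precision=1,suppress=True)
S=cam("side");T=cam("top");red(S);print();red(T)
for k in (0,35,70):q=np.array([418.5+.017*k,-123+k,75]);print(proj(S,q),proj(T,q))
for c in ([355,270],):pass
cv2.imwrite("pics/fin.png",np.hstack([crop(S,320,190,100,110,4),crop(T,320,190,80,110,4)]))
# dark-free check: bright rod between cheeks / plywood strip in top view
h=cv2.cvtColor(T["img"],cv2.COLOR_RGB2HSV)
print("rod beyond steel", T["img"][274:278,383:394].mean(2).astype(int))
E
```

```text
ee_pos: [421.2, -87.2, 31.0]
ft_force: [-0.1, 0.6, -0.1]
finger_gap: 0.452
ee_pos: [424.0, -87.7, 185.2]
ft_force: [0.9, -0.3, -0.3]
finger_gap: 0.451
t: 43.3
ee_pos: [424.7, 135.7, 180.6]
tcp_rot: [0.712, 0.702, 0.0, -0.0]
ft_force: [-0.4, -0.2, -1.0]
[379, 171, 23, 37, 340] [393.5 188.1] ((393.46966552734375, 187.46336364746094), (37.54338836669922, 18.711528778076172), 68.8387451171875)
[374, 256, 25, 24, 351] [385.8 267.5] ((385.9999694824219, 266.9999694824219), (13.734524726867676, 29.9149227142334), 48.8140754699707)

[326, 270, 27, 10, 252] [339.1 274.3] ((339.0, 274.5), (9.0, 26.0), 90.0)
[397.3 259.3] [353.1 275.6]
[388.1 266. ] [339.1 275.2]
[378.4 273. ] [325.1 274.8]
rod beyond steel [[137  96  90  90  96 100  95  91  90  91 107]
 [174 158 155 155 162 163 139 112  96  92 107]
 [203 201 200 201 209 211 204 186 132  99 107]
 [195 191 192 193 201 204 210 200 141  99 106]]
```

```bash
python3 -c "
from station import *
print(hand_in())"
```

```text
the job is handed in; nothing more can be done
None
```

The job is handed in: the board is pressed down on its stop and the pin is through both cheeks and the lug with its red handle against the brass cheek; seating the handle I pushed to 76 N at the wrist (limit 120), and the arm finished clear at 43 s.

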